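Wedge the short foot of a rocking drawer chest

ROBOT

A 6-joint arm with a two-finger parallel gripper is mounted at the origin on a cart in front of the work surface, level with it; the furniture and walls round the work are solid. World frame = base frame: x ahead of the robot, y to its left, z up, the work surface at z = 0. Lengths are in m, angles in rad, forces in N, time in s.
With the tool pointing down it reaches from about 0.4 to 0.825 m from the base axis. Payload 7 kg.
Tool frame: the origin (TCP) lies at the very end of the fingers, on their centre line; the grasp point (between the pads) lies 19 mm behind it; x points along the fingers, y is the direction in which the jaws open and shut, and the axes are right-handed (so a half turn about x gives the same grasp; the last joint's range is limited). The gripper opens to 88 mm and grips with 3 to 60 N. Pads are 19 mm wide; open, the fingers measure 130 mm over their backs; the gripper's body (78 mm by 193 mm) begins 47 mm behind the grasp point.
Start: joints at [1.436, 0.359, 0.012, 0, -1.224, -0.288], TCP at [0.277, 0.616, 0.227] pointing down, gripper open.
Joint ranges: [-3.07, 3.07], [-1.43, 2.12], [-1.02, 1.25], [-3.03, 1.67], [-3.05, -0], [-3.03, 3.03]. Speed limits (rad/s): [2.39, 2.39, 3.01, 3.14, 3.14, 3.14].

INTERFACE

Orientations are given as a unit quaternion [x, y, z, w].
In Python, from rig import r gives the robot as it stands.
- The arm moves only by the shell command python3 -m handwheel 'ROWS'. ROWS is JSON, a list that holds one entry, the list of rows, each a list of 7 numbers: the finger opening in mm, from 0 to 87.6, then the shift along the tool's x, y, z in mm, then the turn, a rotation vector about the tool's x, y, z in degrees. In form: [[[gripper, dx, dy, dz, rx, ry, rz], ...]]. A call has 1 to 8 rows; each row shifts and turns the commanded pose from where the row before left it, along the tool's axes as they then stand; what a row does not reach is not made up. A row lasts 1/10 s, in which the tool goes at most 50 mm and 8.59 degrees, less where a joint would pass 70% of its speed; a pose out of reach is approached as far as the arm can. A call with a gripper value outside its range is refused whole. The fingers move at their own pace and stop on an object; the grip force is fixed at half the most. Time passes only in rows, so rows that do not move let the fingers close. It gives the time, the measured TCP pose, the force and the opening at its end, in the units of the state.
- r.state(): the state, without advancing time (a new reading comes with each control period).
- r.get_image(name): name is "side" or "top" or "wrist"; returns the picture (420x560x3 uint8, red, green, blue); there is no depth.
- r.calibration(name): a dict with "camera_matrix" (3x3 intrinsics, pixels), "k1" (the pictures are not rectified: a ray, as slopes to the right and down, at radius r is drawn at 1 + k1 r^2 times it, then the intrinsics apply), "origin" and "attitude" of the camera in the world. Camera axes: x right, y down, z forward; pixel columns grow to the right and rows downward; lengths in m; the calibration is good to about 2 mm. A picture is of the moment at which its call begins: read the wrist's pose just before it. calibration takes no time and is no camera call; for the wrist camera it gives the pose at the moment of the call.
- r.hand_in(): hands the job in, once; it reports no verdict.
The state is a dict: "t": time; "qpos": joint angles; "dq": joint speeds; "joint_torque": joint torques, N m; "ee_pos": TCP position; "tcp_rot": TCP orientation; "wrist_force": force on the tool from outside, world axes, zero at the start; "ft_torque": the same for the moment, N m; "width": finger opening in m.
Only numpy, scipy, OpenCV 4.12 (cv2) and the standard library are available. Lean on these libraries where they do the work, as an engineer would, in place of code of your own. Each camera call takes 0.05 s, during which the arm holds its last target. There are 200 camera calls.

TASK

The small drawer chest on the bench rocks because its front right foot (as you face its drawers) is too short. With the fingertips push the tapered wooden wedge that lies to the right of it along the bench, thin end first, under that foot until it is snug and takes weight, so that the chest stands level and no longer rocks; then press down firmly (about a kilogram) on the top of the chest above that foot to prove that the corner does not dip, and let go. Do not lift the wedge or the chest, leave the chest in its place with the jar on it, and leave the other things alone.

Things in the scene. Friction and masses are not known exactly. Their poses are not given: they have to be found in the camera images.
- chest: Wooden drawer chest, 214 deep (x) x 254 wide (y) x 189 mm high, 2.7 kg, loose, on four round feet 34 mm across. Origin at bench level under its middle; x to its back (drawers face the robot), y to its left. Box 200 x 240, its underside 45 mm up. Foot centres x = +-70, y = +-85 mm; the one at -70, -85 (front right) is short. Its weight lies a little to the back left, so it rests on the other three feet.
- foot_spot (a point): Point of the chest at bench level straight below the centre of the short foot (chest x = -70, y = -85, z = 0 mm). The foot's sole hangs 6 to 11 mm above it (how much is not told) while the chest stands level. A wedge driven too hard (about 9 N and more) shoves the chest along or lifts its corner.
- corner_top (a point): Point on the flat top of the chest straight above the short foot (chest x = -70, y = -85, z = 189 mm): the place to press. Without the wedge a press of 6 N or more here rocks the chest down onto the short foot.
- wedge: Loose wooden wedge lying flat to the right of the chest, pointing roughly at the short foot; 160 x 45 mm, 70 g. Origin in the middle of its underside, x along it to the thin end. 4 mm thick at the thin end (x = 80), 20 mm at the thick end (x = -80), rising 1 mm in 10. It slides freely under 1 N, then resists more and more as it takes weight: 3 to 6 N is snug, and it stays where it is left.
- thick_end (a point): Middle of the wedge's upright thick end face (45 mm wide, 20 mm high), 10 mm above its underside: the face to push on.
- thin_end (a point): Middle of the wedge's thin edge, 2 mm above its underside.
- jar: Glass jar of hardware with a screw lid, 60 mm across, 109 mm high, standing on the chest at its back left; origin under its middle. Leave it standing there.
- pot: Small round white pot with a lid, 45 mm across, 34 mm high, right of the chest behind the wedge; origin under its middle. Leave it alone.
- tape: Tape measure, 61 x 76 x 66 mm, left of the chest; origin under its middle. Leave it alone.
There are look-alikes about, which are no part of the job. What is shaped like the jar but blue is not meant.

How it is judged:
By the outcome, as a careful person would: the job done as asked, in the order asked, and still so for the second after the job is handed in, with the robot touching nothing.
It also fails if it takes over 64 s, if anything falls off the work surface, if the arm or the gripper's body presses on something with over 40 N, if the wrist force passes 120 N, or if a joint passes its speed limit or range.

## Working session

There is one attempt and no reset: what is moved stays moved. The work goes in short steps, Python scripts to look and compute and a shell command to move; the robot and the scene stay as the last step left them, time stands still between calls to the robot, and variables do not carry over. Pictures are saved under pics/ and viewed, about 8 in all and at most 12, crops included, and the job is handed in when it is done.

```bash
mkdir -p pics
cat > h.py <<'E'
import numpy as np,cv2
from scipy.spatial.transform import Rotation as R
from rig import r
def snap(n,f):
    im=r.get_image(n); cv2.imwrite('pics/'+f,im[:,:,::-1]); return im
def cam(n):
    c=r.calibration(n); a=np.array(c['attitude'],float)
    Rm=a if a.shape==(3,3) else R.from_quat(a).as_matrix()
    return np.array(c['camera_matrix']),c['k1'],np.array(c['origin']),Rm
def ray(n,uv,c=None):
    K,k,o,Rm=c or cam(n)
    p=cv2.undistortPoints(np.array([[uv]],float),K,np.array([k,0,0,0.]))[0,0]
    return o,Rm@np.array([p[0],p[1],1])
def onz(n,uv,z,c=None):
    o,d=ray(n,uv,c); return o+d*(z-o[2])/d[2]
def proj(n,P,c=None):
    K,k,o,Rm=c or cam(n)
    q=(np.array(P,float).reshape(-1,3)-o)@Rm; s=q[:,:2]/q[:,2:]; rr=(s**2).sum(1,keepdims=True)
    s=s*(1+k*rr); return s@K[:2,:2].T+K[:2,2]
E
python3 - <<'E'
from h import *
a=snap('top','t0.png');b=snap('side','s0.png')
for n in('top','side'):print(r.calibration(n))
print(r.state())
E
```

```text
{'camera_matrix': array([[513.77566928,   0.        , 280.05232773],
       [  0.        , 513.77566928, 214.04644569],
       [  0.        ,   0.        ,   1.        ]]), 'k1': -0.05440715323335117, 'origin': array([ 0.13220466, -0.11668219,  1.26152283]), 'attitude': array([ 0.69665424, -0.69183986,  0.13134524, -0.13703615])}
{'camera_matrix': array([[500.8948891 ,   0.        , 274.49058392],
       [  0.        , 500.8948891 , 202.69167247],
       [  0.        ,   0.        ,   1.        ]]), 'k1': -0.13543771813323718, 'origin': array([ 0.39321907, -1.02297691,  0.57115004]), 'attitude': array([ 0.83465515, -0.09679399,  0.04839943, -0.54003629])}
{'t': 0.1, 'qpos': array([ 1.43610521e+00,  3.59319295e-01,  1.11149155e-02, -3.08948493e-04,
       -1.22407482e+00, -2.88067355e-01]), 'dq': array([-0.00136575, -0.00187291,  0.00231115,  0.00196169,  0.00064976,
        0.00066748]), 'joint_torque': array([-7.02230500e-04, -5.84162629e+01,  2.93749666e+01,  7.01552868e+00,
        1.01940637e-02, -3.53304790e-05]), 'ee_pos': array([0.27680123, 0.6151434 , 0.2256982 ]), 'tcp_rot': array([-0.69129809,  0.14892404,  0.69142256,  0.14786283]), 'wrist_force': array([ 0.02346432, -0.19248154, -0.11557531]), 'ft_torque': array([-0.02136157,  0.00058381, -0.00393302]), 'width': 0.08760007357042741}
```

View pics/t0.png

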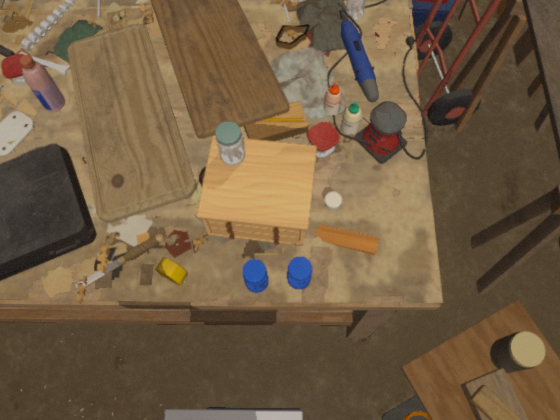

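View pics/s0.png

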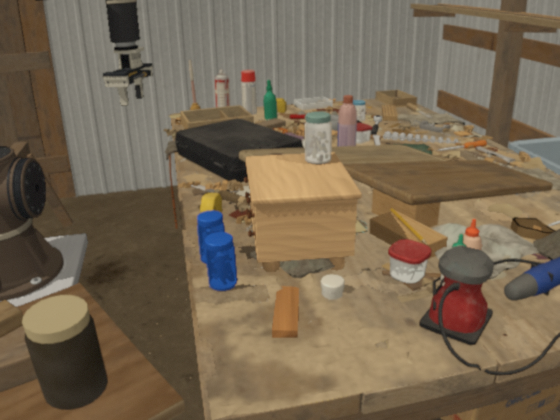

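The top view shows the chest (~258,190), the wedge (~347,239) to its right, the pot (333,200), and two blue decoys (256,276) and (300,273). I'll enlarge these areas.

Run:
```python
import cv2,numpy as np
a=cv2.imread('pics/t0.png')[110:300,190:400];b=cv2.imread('pics/s0.png')[145:345,195:375]
a=cv2.resize(a,None,fx=3.8,fy=3.8,interpolation=cv2.INTER_CUBIC)[:600,:800]
b=cv2.resize(b,None,fx=3,fy=3,interpolation=cv2.INTER_CUBIC)
print(a.shape,b.shape)
cv2.imwrite('pics/t1.png',a);cv2.imwrite('pics/s1.png',b)
```

```text
(600, 798, 3) (600, 540, 3)
```

View pics/t1.png

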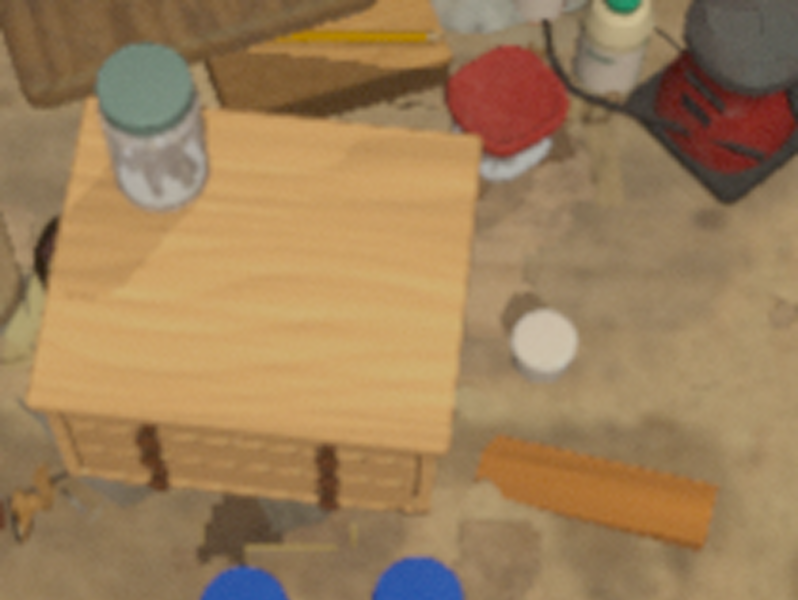

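View pics/s1.png

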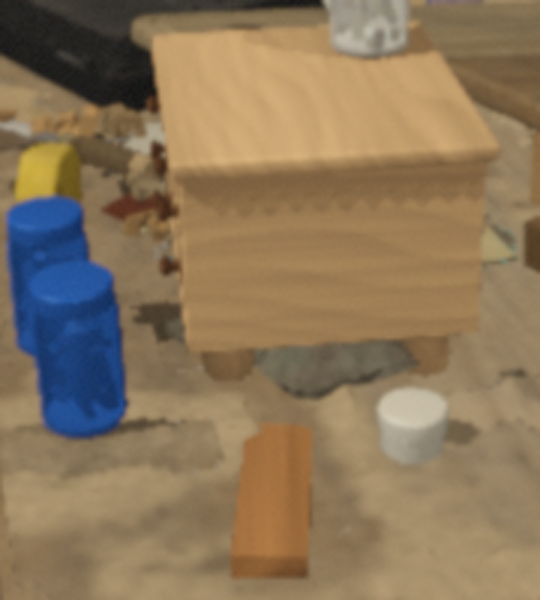

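Run:
```python
from h import *
np.set_printoptions(precision=4,suppress=True)
T=lambda x,y:(190+x/3.8-.37,110+y/3.8-.37)
S=lambda x,y:(195+x/3-.33,145+y/3-.33)
c=[onz('top',T(*p),.189) for p in [(88,93),(481,138),(447,452),(30,402)]]
print('chest top corners BL BR FR FL',np.array(c)[:,:2])
s=[onz('side',S(*p),.189) for p in [(425,45),(497,152),(163,175),(153,37)]]
print('side BL BR FR FL',np.array(s)[:,:2])
def fit(c):
    c=np.array(c)[:,:2]; m=np.array([[.107,.127],[.107,-.127],[-.107,-.127],[-.107,.127]])
    cm=c.mean(0); H=m.T@(c-cm); th=np.arctan2(H[0,1]-H[1,0],H[0,0]+H[1,1])
    Rm=np.array([[np.cos(th),-np.sin(th)],[np.sin(th),np.cos(th)]])
    print('centre',cm,'yaw',np.degrees(th),'res mm',1e3*(m@Rm.T+cm-c).round(4).tolist() if 0 else (1e3*(m@Rm.T+cm-c)).round(1).tolist())
    print(' foot',cm+Rm@[-.07,-.085])
fit(c);fit([s[0],s[1],s[2],s[3]]);
for n,L in(('top',[T(497,437),T(478,478),T(716,487),T(703,548)]),('side',[S(311,428),S(247,437),S(308,556),S(233,556)])):
    p=np.array([onz(n,uv,z)[:2] for uv,z in zip(L,(.004,.004,.02,.02))])
    print(n,'wedge',p); thin=p[:2].mean(0);thick=p[2:].mean(0);d=thin-thick
    print(' thin',thin,'thick',thick,'len',np.linalg.norm(d),'dir',np.degrees(np.arctan2(d[1],d[0])))
print('pot',onz('top',T(545,340),.034),onz('side',S(412,400),.034))
print('blue',onz('top',(300,264),.109),onz('side',(220,240),.109))
```

```text
chest top corners BL BR FR FL [[ 0.7694  0.0576]
 [ 0.7379 -0.1906]
 [ 0.5284 -0.1669]
 [ 0.5585  0.0799]]
side BL BR FR FL [[ 0.7518 -0.001 ]
 [ 0.7301 -0.2057]
 [ 0.5191 -0.1844]
 [ 0.5555  0.075 ]]
centre [ 0.6485 -0.055 ] yaw -6.7440700115262056 res mm [[0.3, 0.9], [2.0, -3.1], [-1.0, -1.7], [-1.3, 3.8]]
 foot [ 0.569  -0.1312]
centre [ 0.6391 -0.079 ] yaw -9.836232433464273 res mm [[14.5, 28.8], [-7.3, -16.7], [-7.1, -1.5], [-0.1, -10.6]]
 foot [ 0.5556 -0.1508]
top wedge [[ 0.6079 -0.2101]
 [ 0.5779 -0.1965]
 [ 0.5667 -0.3557]
 [ 0.5237 -0.3443]]
 thin [ 0.5929 -0.2033] thick [ 0.5452 -0.35  ] len 0.15431693396849291 dir 71.97506616184069
side wedge [[ 0.6065 -0.2095]
 [ 0.5628 -0.2091]
 [ 0.5656 -0.3582]
 [ 0.5239 -0.3476]]
 thin [ 0.5846 -0.2093] thick [ 0.5447 -0.3529] len 0.14903525278871296 dir 74.48002241330222
pot [ 0.6678 -0.2422  0.034 ] [ 0.667 -0.238  0.034]
blue [ 0.47   -0.1527  0.109 ] [ 0.4616 -0.1656  0.109 ]
```

```bash
cat >> h.py <<'E'
def go(P,yaw_deg=None,q=None):
    """remaining shift in tool axes (mm) to world P; yaw of tool y axis"""
    s=r.state(); Rm=R.from_quat(s['tcp_rot']).as_matrix()
    print('t',round(s['t'],2),'pos',np.round(s['ee_pos'],4),'F',np.round(s['wrist_force'],2),'w',round(s['width'],3))
    print('tool x,y,z in world',np.round(Rm.T,3).tolist())
    print('shift mm',np.round(1e3*Rm.T@(np.array(P)-s['ee_pos']),1))
    if yaw_deg is not None:
        a=np.radians(yaw_deg); Y=np.array([np.cos(a),np.sin(a),0]);X=np.array([0,0,-1.]);G=np.c_[X,Y,np.cross(X,Y)]
        print('turn deg',np.round(np.degrees(R.from_matrix(Rm.T@G).as_rotvec()),2))
E
python3 -c "
from h import *
go((.618,-.265,.25),0);go((.618,-.265,.25),180)"
```

```text
t 0.1 pos [0.2768 0.6151 0.2257] F [ 0.02 -0.19 -0.12] w 0.088
tool x,y,z in world [[-0.0, -0.001, -1.0], [-0.41, -0.912, 0.002], [-0.912, 0.41, -0.0]]
shift mm [ -23.2  662.6 -672.3]
turn deg [-1.1423e+02  8.0000e-02 -6.0000e-02]
t 0.1 pos [0.2768 0.6151 0.2257] F [ 0.02 -0.19 -0.12] w 0.088
tool x,y,z in world [[-0.0, -0.001, -1.0], [-0.41, -0.912, 0.002], [-0.912, 0.41, -0.0]]
shift mm [ -23.2  662.6 -672.3]
turn deg [ 6.577e+01 -6.000e-02 -7.000e-02]
```

```bash
python3 -m handwheel '[[[0,-20,0,0,8.2,0,0],[0,-20,0,0,8.2,0,0],[0,-20,0,0,8.2,0,0],[0,-20,0,0,8.2,0,0],[0,-20,0,0,8.2,0,0],[0,-20,0,0,8.2,0,0],[0,0,0,0,8.2,0,0],[0,0,0,0,8.2,0,0]]]'; python3 -c "
from h import *
go((.618,-.265,.3),180)"
```

```text
t: 0.9
ee_pos: [0.2769, 0.6156, 0.3469]
tcp_rot: [-0.499, 0.501, 0.499, 0.501]
wrist_force: [0.0, 0.1, -0.6]
width: 0.0292
t 0.9 pos [0.2769 0.6156 0.3469] F [ 0.03  0.06 -0.58] w 0.029
tool x,y,z in world [[-0.0, 0.001, -1.0], [-1.0, 0.003, 0.0], [0.003, 1.0, 0.001]]
shift mm [  46.3 -343.6 -879.7]
turn deg [-0.16  0.04 -0.01]
```

```bash
python3 -m handwheel '[[[0,0,-16,-42,0,0,0],[0,0,-16,-42,0,0,0],[0,0,-16,-42,0,0,0],[0,0,-16,-42,0,0,0],[0,0,-16,-42,0,0,0],[0,0,-16,-42,0,0,0],[0,0,-16,-42,0,0,0],[0,0,-16,-42,0,0,0]]]'; python3 -m handwheel '[[[0,0,-16,-42,0,0,0],[0,0,-16,-42,0,0,0],[0,0,-16,-42,0,0,0],[0,0,-16,-42,0,0,0],[0,0,-16,-42,0,0,0],[0,0,-16,-42,0,0,0],[0,0,-16,-42,0,0,0],[0,0,-16,-42,0,0,0]]]'; python3 -c "
from h import *
go((.618,-.265,.12),180)"
```

```text
t: 1.7
ee_pos: [0.4061, 0.278, 0.3464]
tcp_rot: [-0.501, 0.499, 0.501, 0.499]
wrist_force: [0.3, -0.1, -0.7]
width: 0.0003
t: 2.5
ee_pos: [0.5352, -0.0575, 0.3464]
tcp_rot: [-0.501, 0.499, 0.501, 0.499]
wrist_force: [1.5, 0.5, 0.7]
width: 0.0002
t 2.5 pos [ 0.5352 -0.0575  0.3464] F [1.55 0.5  0.69] w 0.0
tool x,y,z in world [[-0.0, 0.0, -1.0], [-1.0, -0.003, 0.0], [-0.003, 1.0, 0.0]]
shift mm [ 226.4  -82.2 -207.8]
turn deg [ 0.18  0.01 -0.01]
```

```bash
python3 -m handwheel '[[[0,0,-16,-42,0,0,0],[0,0,-17,-42,0,0,0],[0,0,-17,-42,0,0,0],[0,0,-16,-42,0,0,0],[0,0,-16,-40,0,0,0],[0,30,0,0,0,0,0],[0,40,0,0,0,0,0],[0,40,0,0,0,0,0]]]'; python3 -m handwheel '[[[0,40,0,0,0,0,0],[0,40,0,0,0,0,0],[0,20,0,0,0,0,0],[0,0,0,0,0,0,0],[0,0,0,0,0,0,0]]]'; python3 -c "
from h import *
go((.618,-.265,.006),180);snap('wrist','w0.png');snap('side','s2.png')
import cv2
b=cv2.imread('pics/s2.png')[200:380,220:400];a=cv2.imread('pics/w0.png')
cv2.imwrite('pics/m0.png',np.hstack([cv2.resize(b,(420,420)),a[:, ::1][:, 90:470]]))"
```

```text
t: 3.3
ee_pos: [0.6174, -0.264, 0.2348]
tcp_rot: [-0.5, 0.499, 0.501, 0.5]
wrist_force: [-0.1, 0.8, -0.4]
width: 0.0003
t: 3.8
ee_pos: [0.6179, -0.2636, 0.1369]
tcp_rot: [-0.501, 0.499, 0.501, 0.499]
wrist_force: [-0.2, 0.1, 0.2]
width: 0.0
t 3.8 pos [ 0.6179 -0.2636  0.1369] F [-0.19  0.15  0.25] w 0.0
tool x,y,z in world [[-0.0, -0.0, -1.0], [-1.0, -0.003, 0.0], [-0.003, 1.0, -0.0]]
shift mm [ 1.309e+02 -1.000e-01 -1.300e+00]
turn deg [ 0.19 -0.02 -0.02]
```

View pics/m0.png

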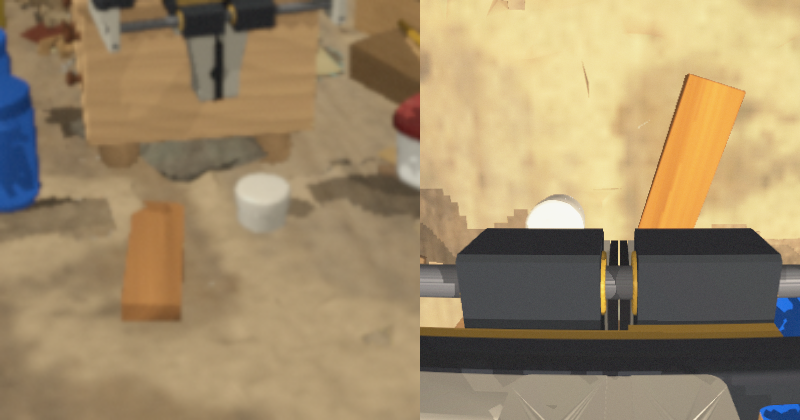

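Wrist view: the wedge's thick end corners are at (358,74) and (415,92), and its back edge runs to (310,228). The pot is at about (225,215). Left half: the tool is clear of the pot, behind the wedge.

```bash
python3 -c "
from h import *
for uv,z in [((358,74),.02),((415,92),.02),((310,228),.011),((364,228),.011),((252,213),.034)]: print(uv,onz('wrist',uv,z).round(4))"
python3 -m handwheel '[[[0,30,0,0,0,0,0],[0,30,0,0,0,0,0],[0,30,0,-2,0,0,0],[0,20,0,0,0,0,0],[0,10,0,0,0,0,0],[0,5,0,0,0,0,0],[0,0,0,0,0,0,0]]]'
```

```text
(358, 74) [ 0.5691 -0.3579  0.02  ]
(415, 92) [ 0.5258 -0.3458  0.02  ]
(310, 228) [ 0.6017 -0.2365  0.011 ]
(364, 228) [ 0.5567 -0.2366  0.011 ]
(252, 213) [ 0.6472 -0.2558  0.034 ]
t: 4.6
ee_pos: [0.6183, -0.2655, 0.0123]
tcp_rot: [0.501, -0.499, -0.5, -0.499]
wrist_force: [-0.1, 0.2, 0.5]
width: 0.0003
```

```bash
python3 -m handwheel '[[[0,4,0,0,0,0,0],[0,3,0,0,0,0,0],[0,0,0,0,0,0,0],[0,0,4,0,0,0,0],[0,0,4,0,0,0,0],[0,0,4,0,0,0,0],[0,0,4,0,0,0,0],[0,0,3,0,0,0,0]]]';  python3 -m handwheel '[[[0,0,0,0,0,0,0],[0,0,-4,0,0,0,0],[0,-20,0,0,0,0,0],[0,-30,0,0,0,0,0],[0,-40,0,-20,0,0,0],[0,-20,10,-20,0,0,0],[0,0,10,-10,0,0,0],[0,0,0,0,0,0,0]]]'; python3 -c "
from h import *
go((.55,-.39,.1),180);snap('wrist','w1.png')
snap('top','t2.png');import cv2
b=cv2.imread('pics/t2.png')[190:290,270:400];a=cv2.imread('pics/w1.png')
cv2.imwrite('pics/m1.png',np.hstack([cv2.resize(b,(546,420),interpolation=2),a[:230, 140:392][:, :] if 0 else cv2.resize(a,(254,420))]))"
```

```text
t: 5.4
ee_pos: [0.5983, -0.2655, 0.0047]
tcp_rot: [0.501, -0.499, -0.501, -0.499]
wrist_force: [-0.6, 0.5, -0.5]
width: 0.0003
t: 6.2
ee_pos: [0.5819, -0.3166, 0.1149]
tcp_rot: [0.5, -0.5, -0.5, -0.5]
wrist_force: [0.2, 0.0, -0.7]
width: 0.0003
t 6.2 pos [ 0.5819 -0.3166  0.1149] F [ 0.22  0.02 -0.68] w 0.0
tool x,y,z in world [[0.001, 0.0, -1.0], [-1.0, -0.001, -0.001], [-0.001, 1.0, 0.0]]
shift mm [ 14.8  32.  -73.4]
turn deg [0.06 0.01 0.03]
```

View pics/w1.png

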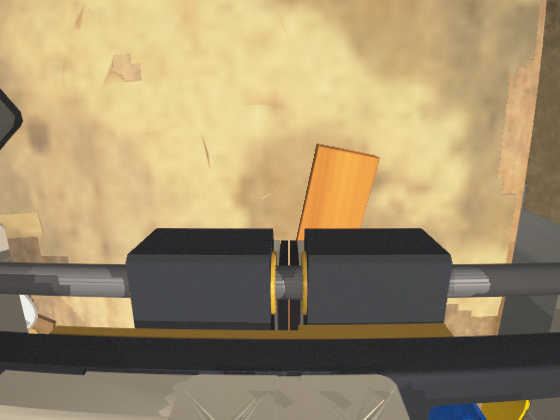

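The thick end corners are now at (317,144) and (379,157); the long edges run to (298,238) and (360,232).

```bash
python3 -c "
from h import *
P=[onz('wrist',uv,z) for uv,z in [((317,144),.02),((379,157),.02),((298,238),.014),((360,232),.014)]]
P=np.array(P);print(P.round(4))
for a,b in((0,2),(1,3)):d=P[b]-P[a];print(np.degrees(np.arctan2(d[1],d[0])))
d=P[0]-P[1];print(np.degrees(np.arctan2(d[1],d[0]))+90)
m=P[:2].mean(0)[:2];f=np.array([.5685,-.1315])-m;print(m,'bearing foot',np.degrees(np.arctan2(f[1],f[0])),np.linalg.norm(f))
"
```

```text
[[ 0.563  -0.3603  0.02  ]
 [ 0.5193 -0.3515  0.02  ]
 [ 0.5755 -0.2893  0.014 ]
 [ 0.5286 -0.294   0.014 ]]
80.09180039087892
80.78321172827606
78.63663174395066
[ 0.54118686 -0.35586732] bearing foot 83.05930458598328 0.22602367616465235
```

```bash
python3 -m handwheel '[[[0,0,19,-35,0,0,0],[0,0,20,-36,0,0,0],[0,30,0,0,6,0,0],[0,40,0,0,0,0,0],[0,25,0,0,0,0,0],[0,10,0,0,0,0,0],[0,0,0,0,0,0,0],[0,0,0,0,0,0,0]]]'; python3 -c "
from h import *
go((.5458,-.357,.006),174)"
```

```text
t: 7.1
ee_pos: [0.545, -0.3866, 0.0102]
tcp_rot: [-0.474, 0.525, 0.474, 0.524]
wrist_force: [0.8, -0.6, 0.9]
width: 0.0001
t 7.1 pos [ 0.545  -0.3866  0.0102] F [ 0.75 -0.57  0.91] w 0.0
tool x,y,z in world [[0.0, -0.001, -1.0], [-0.995, 0.1, -0.001], [0.1, 0.995, -0.001]]
shift mm [ 4.2  2.1 29.6]
turn deg [ 0.24 -0.03  0.03]
```

```bash
python3 -m handwheel '[[[0,3,2,6,0,0,0],[0,1,0,6,0,0,0],[0,0,0,6,0,0,0],[0,0,0,6,0,0,0],[0,0,0,6,0,0,0],[0,0,0,6,0,0,0],[0,0,0,6,0,0,0],[0,0,0,6,0,0,0]]]'; python3 -c "
from h import *
go((.5458,-.3,.006),174);snap('side','s3.png');snap('top','t3.png')
a=cv2.imread('pics/s3.png')[230:370,230:370];b=cv2.imread('pics/t3.png')[190:290,270:400]
cv2.imwrite('pics/m3.png',np.hstack([cv2.resize(a,(400,400),interpolation=2),cv2.resize(b,(400,308),interpolation=2)[:400] if 0 else cv2.resize(b[:,:100],(400,400),interpolation=2)]))"
```

```text
t: 7.9
ee_pos: [0.547, -0.3382, 0.0056]
tcp_rot: [-0.474, 0.525, 0.474, 0.525]
wrist_force: [0.9, -0.3, -0.2]
width: 0.0004
t 7.9 pos [ 0.547  -0.3382  0.0056] F [ 0.92 -0.32 -0.24] w 0.0
tool x,y,z in world [[0.0, -0.0, -1.0], [-0.995, 0.101, -0.0], [0.101, 0.995, -0.0]]
shift mm [-0.4  5.1 37.9]
turn deg [ 0.18 -0.    0.  ]
```

View pics/m3.png

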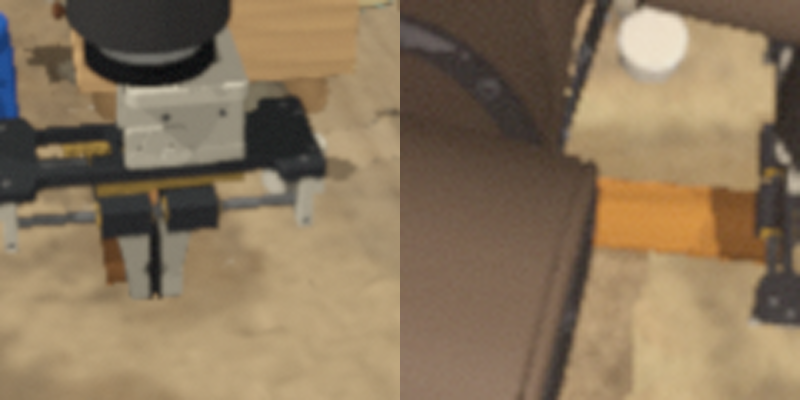

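Top half: wedge edges go (597,178)→(715,187) and (595,247)→(755,260). Side half: the fingers sit on the thick end, slightly towards the back.

```bash
python3 -c "
from h import *
T=lambda x,y:(270+(x-400)/4-.37,190+y/4-.37)
A=np.array([onz('top',T(*p),.012)[:2] for p in [(597,178),(715,187),(595,247),(755,260)]]);print(A.round(4))
for i in(0,2):d=A[i]-A[i+1];print(np.degrees(np.arctan2(d[1],d[0])))
m=(A[0]+A[2])/2;f=np.array([.5685,-.1315])-m;print(m,'bearing',np.degrees(np.arctan2(f[1],f[0])))
S=lambda x,y:(230+x*.35-.33,230+y*.35-.33)
print(onz('side',S(108,282),.0),onz('side',S(108,250),.02))
"
```

```text
[[ 0.5787 -0.2049]
 [ 0.5729 -0.2808]
 [ 0.532  -0.2028]
 [ 0.5239 -0.3043]]
85.673333960977
85.42175724551119
[ 0.55535977 -0.2038465 ] bearing 79.70564271149824
[ 0.52115711 -0.31651143  0.        ] [ 0.52306112 -0.31028046  0.02      ]
```

```bash
python3 -m handwheel '[[[0,0,0,0,-2.5,0,0],[0,0,0,4,0,0,0],[0,0,0,4,0,0,0],[0,0,0,4,0,0,0],[0,0,0,4,0,0,0],[0,0,0,4,0,0,0],[0,0,0,4,0,0,0]]]'; python3 -c "
from h import *
go((.5458,-.3,.006),174);snap('top','t4.png')
b=cv2.imread('pics/t4.png')[190:290,270:400]
cv2.imwrite('pics/m4.png',cv2.resize(b,(780,600),interpolation=2))"
```

```text
t: 8.7
ee_pos: [0.5483, -0.3143, 0.0055]
tcp_rot: [-0.485, 0.514, 0.485, 0.514]
wrist_force: [-0.0, 1.2, -0.6]
width: 0.0006
t 8.7 pos [ 0.5483 -0.3143  0.0055] F [-0.02  1.23 -0.57] w 0.001
tool x,y,z in world [[-0.0, 0.0, -1.0], [-0.998, 0.058, 0.0], [0.058, 0.998, 0.0]]
shift mm [-0.5  3.3 14.2]
turn deg [ 2.67  0.   -0.  ]
```

View pics/m4.png

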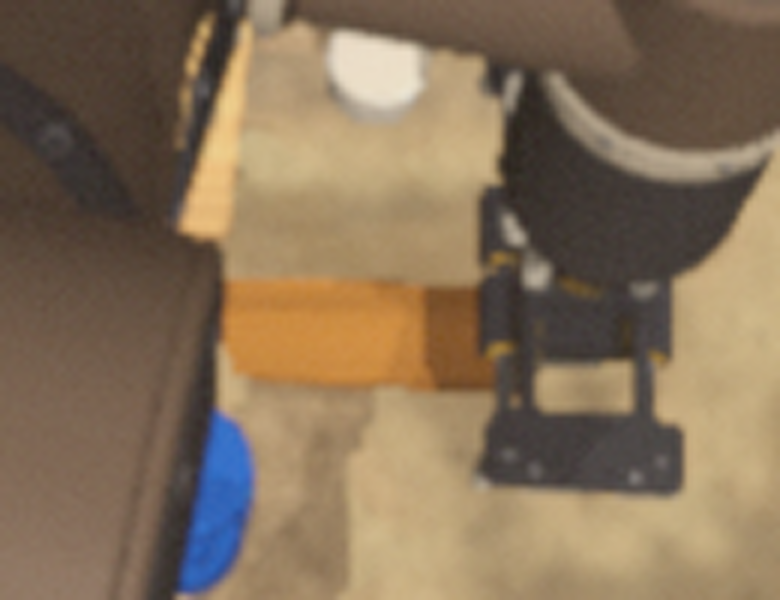

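```bash
python3 -c "
from h import *
T=lambda x,y:(270+x/6-.4,190+y/6-.4)
A=np.array([onz('top',T(*p),z)[:2] for p,z in [((225,282),.01),((480,288),.018),((240,372),.01),((485,388),.018),((235,370),.005)]]);print(A.round(4))
for i in(0,2):d=A[i]-A[i+1];print(np.degrees(np.arctan2(d[1],d[0])))
print(proj('top',[.568,-.149,0]), proj('top',[.56,-.135,.004]),proj('top',[.5305,-.135,.004]))
"
```

```text
[[ 0.5725 -0.1746]
 [ 0.5675 -0.283 ]
 [ 0.532  -0.1805]
 [ 0.5229 -0.2833]
 [ 0.5345 -0.1786]]
87.39365304174132
84.95558193991073
[[297.10149714 239.449629  ]] [[291.72770576 241.84564108]] [[291.72891813 252.76429085]]
```

```bash
python3 -m handwheel '[[[0,0,0,-6,0,0,0],[0,-30,0,0,0,0,0],[0,-50,0,0,0,0,0],[0,-50,0,0,0,0,0],[0,-30,0,0,0,0,0],[0,0,0,0,0,0,0],[0,0,0,0,0,0,0]]]'; python3 -c "
from h import *
go((.5458,-.3,.006),174);snap('side','s5.png');snap('top','t5.png')
a=cv2.imread('pics/s5.png')[230:350,240:340];b=cv2.imread('pics/t5.png')[200:280,270:390]
cv2.imwrite('pics/m5.png',np.hstack([cv2.resize(a,(400,480),interpolation=2),np.vstack([cv2.resize(b[:,:100],(400,320),interpolation=2),np.zeros((160,400,3),np.uint8)])]))"
```

```text
t: 9.45
ee_pos: [0.5481, -0.3211, 0.1664]
tcp_rot: [-0.486, 0.514, 0.485, 0.515]
wrist_force: [-0.4, 0.2, -0.6]
width: 0.0004
t 9.45 pos [ 0.5481 -0.3211  0.1664] F [-0.38  0.18 -0.57] w 0.0
tool x,y,z in world [[0.002, -0.0, -1.0], [-0.998, 0.059, -0.002], [0.059, 0.998, -0.0]]
shift mm [160.4   3.9  20.9]
turn deg [2.64 0.   0.11]
```

View pics/m5.png

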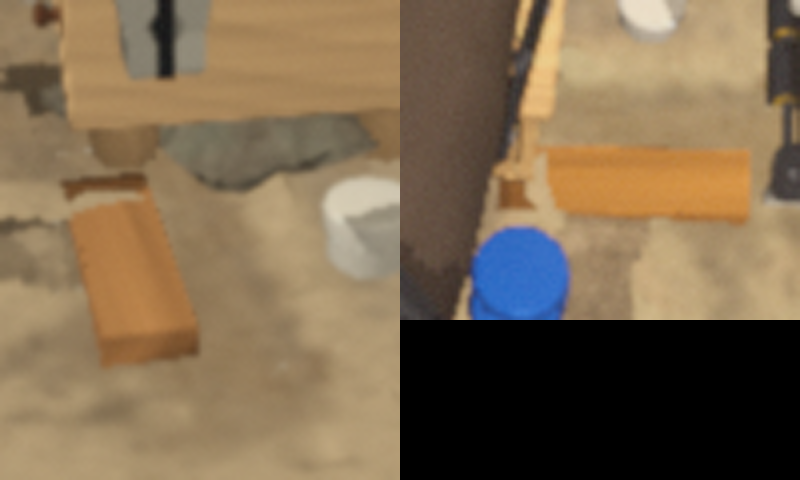

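```bash
python3 -c "
from h import *
S=lambda x,y:(240+x/4-.37,230+y/4-.37)
for n,p,z in [('tipF',(63,183),.004),('tipB',(147,176),.004),('thF',(100,342),.02),('thB',(197,332),.02),('thFb',(103,366),0),('thBb',(197,353),0),('footL',(90,150),.02),('footR',(158,150),.02),('footnear',(124,168),.008)]: print(n,onz('side',S(*p),z).round(4))
T=lambda x,y:(270+(x-400)/4-.4,200+y/4-.4)
for p,z in [((548,148),.014),((748,152),.02),((555,213),.014),((747,222),.02)]: print(p,onz('top',T(*p),z).round(4))
print(proj('side',[[.5685,-.149,.008],[.5515,-.1315,.02],[.5855,-.1315,.02]]),S(124,168),S(90,150),S(158,150))
"
```

```text
tipF [ 0.531  -0.1443  0.004 ]
tipB [ 0.575  -0.1486  0.004 ]
thF [ 0.5193 -0.3032  0.02  ]
thB [ 0.5633 -0.3067  0.02  ]
thFb [ 0.5217 -0.2951  0.    ]
thBb [ 0.5656 -0.2962  0.    ]
footL [ 0.5465 -0.1413  0.02  ]
footR [ 0.5808 -0.1502  0.02  ]
footnear [ 0.5637 -0.1442  0.008 ]
(548, 148) [ 0.571  -0.1731  0.014 ]
(748, 152) [ 0.5669 -0.3007  0.02  ]
(555, 213) [ 0.5273 -0.1771  0.014 ]
(747, 222) [ 0.5201 -0.2979  0.02  ]
[[273.36489439 272.52227478]
 [263.56847599 264.43764565]
 [279.32021385 262.32570852]] (270.63, 271.63) (262.13, 267.13) (279.13, 267.13)
```

The tip centre is at about (.553,-.146) at yaw 86°, and the wedge line passes about 11 mm in front of the foot centre. My last turn had the wrong sign. I'll fix it by pushing on the wedge's front side at its centre of mass, towards +x.

```bash
python3 -m handwheel '[[[0,0,0,0,-3.3,0,0],[0,0,30,40,0,0,0],[0,0,28,41,0,0,0],[0,30,0,0,0,0,0],[0,40,0,0,0,0,0],[0,30,0,0,0,0,0],[0,10,0,0,0,0,0],[0,0,0,0,0,0,0]]]'; python3 -c "
from h import *
go((.5035,-.24,.005),180)"
```

```text
t: 10.35
ee_pos: [0.4884, -0.2396, 0.0535]
tcp_rot: [-0.498, 0.501, 0.501, 0.499]
wrist_force: [-0.5, -0.3, -0.3]
width: 0.0005
t 10.35 pos [ 0.4884 -0.2396  0.0535] F [-0.55 -0.34 -0.35] w 0.0
tool x,y,z in world [[-0.005, 0.0, -1.0], [-1.0, 0.001, 0.005], [0.001, 1.0, 0.0]]
shift mm [ 48.4 -15.3  -0.4]
turn deg [-0.03  0.03 -0.29]
```

```bash
python3 -m handwheel '[[[0,30,0,0,0,0,0],[0,18,0,0,0,0,0],[0,0,0,0,0,0,0],[0,0,-8,0,0,0,0],[0,0,-6,0,0,0,0],[0,0,-4,0,0,0,0],[0,0,-4,0,0,0,0],[0,0,-4,0,0,0,0]]]';python3 -m handwheel '[[[0,0,0,0,0,0,0],[0,0,0,0,0,0,0]]]'; python3 -c "
from h import *
go((.5142,-.24,.005),180)"
```

```text
t: 11.15
ee_pos: [0.5165, -0.2397, 0.008]
tcp_rot: [-0.5, 0.5, 0.5, 0.5]
wrist_force: [-0.9, -0.6, -0.6]
width: 0.0003
t: 11.35
ee_pos: [0.516, -0.2397, 0.0076]
tcp_rot: [-0.5, 0.5, 0.5, 0.5]
wrist_force: [-0.2, -0.1, 0.3]
width: 0.0004
t 11.35 pos [ 0.516  -0.2397  0.0076] F [-0.25 -0.08  0.28] w 0.0
tool x,y,z in world [[0.0, 0.0, -1.0], [-1.0, 0.0, -0.0], [0.0, 1.0, 0.0]]
shift mm [ 2.6  1.8 -0.3]
turn deg [-0.03  0.    0.  ]
```

```bash
python3 -m handwheel '[[[0,0,5,0,0,0,0],[0,-30,0,0,0,0,0],[0,-40,0,0,0,0,0],[0,-40,0,0,0,0,0],[0,0,-20,-35,0,0,0],[0,0,-15,-40,0,0,0],[0,0,0,-40,0,0,0],[0,0,0,0,0,0,0]]]'; python3 -c "
from h import *
go((.5458,-.36,.1),180);snap('side','s6.png');snap('top','t6.png')
a=cv2.imread('pics/s6.png')[230:350,240:340];b=cv2.imread('pics/t6.png')[200:280,290:390]
cv2.imwrite('pics/m6.png',np.hstack([cv2.resize(a,(400,480),interpolation=2),np.vstack([cv2.resize(b,(400,320),interpolation=2),np.zeros((160,400,3),np.uint8)])]))"
```

```text
t: 12.15
ee_pos: [0.5453, -0.3584, 0.1169]
tcp_rot: [-0.499, 0.501, 0.499, 0.501]
wrist_force: [-1.5, 0.4, -0.2]
width: 0.0005
t 12.15 pos [ 0.5453 -0.3584  0.1169] F [-1.46  0.36 -0.23] w 0.0
tool x,y,z in world [[-0.001, -0.0, -1.0], [-1.0, 0.004, 0.001], [0.004, 1.0, -0.0]]
shift mm [16.9 -0.6 -1.6]
turn deg [-0.21 -0.02 -0.03]
```

View pics/m6.png

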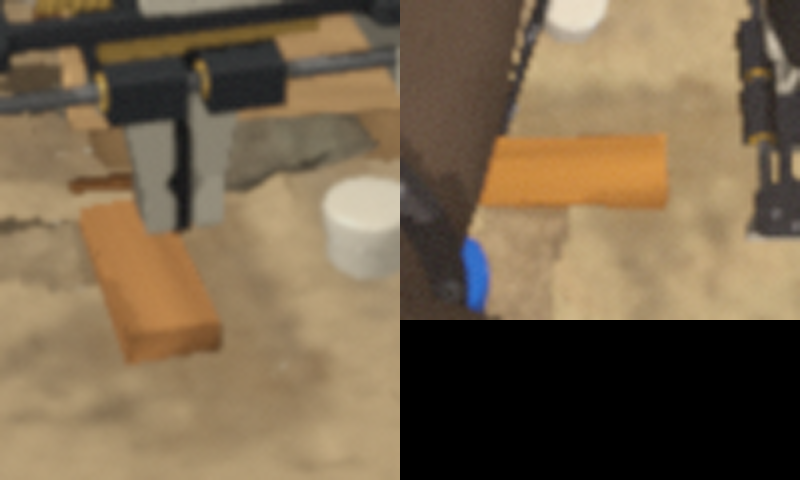

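```bash
python3 -c "
from h import *
S=lambda x,y:(240+x/4-.37,230+y/4-.37)
for n,p,z in [('tipF',(68,186),.004),('thF',(124,338),.02),('thB',(220,325),.02),('thFb',(127,363),0),('thBb',(220,350),0)]: print(n,onz('side',S(*p),z).round(4))
T=lambda x,y:(290+(x-400)/4-.4,200+y/4-.4)
for p,z in [((500,137),.01),((667,137),.02),((482,206),.01),((667,208),.02)]: print(p,onz('top',T(*p),z).round(4))
"
```

```text
tipF [ 0.533  -0.1478  0.004 ]
thF [ 0.5304 -0.3029  0.02  ]
thB [ 0.5746 -0.3042  0.02  ]
thFb [ 0.5328 -0.2956  0.    ]
thBb [ 0.5764 -0.2966  0.    ]
(500, 137) [ 0.5801 -0.194   0.01  ]
(667, 137) [ 0.5771 -0.3005  0.02  ]
(482, 206) [ 0.5333 -0.1818  0.01  ]
(667, 208) [ 0.5294 -0.2983  0.02  ]
```

```bash
python3 -m handwheel '[[[0,0,0,0,6.8,0,0],[0,40,3,20,0,0,0],[0,40,0,4,0,0,0],[0,25,0,0,0,0,0],[0,5,0,0,0,0,0],[0,0,0,0,0,0,0],[0,0,0,0,0,0,0]]]'; python3 -c "
from h import *
go((.5455,-.305,.006),173)"
```

```text
t: 12.95
ee_pos: [0.5469, -0.3306, 0.0092]
tcp_rot: [-0.47, 0.528, 0.469, 0.529]
wrist_force: [-0.2, 1.0, 0.0]
width: 0.0004
t 12.95 pos [ 0.5469 -0.3306  0.0092] F [-0.2   0.97  0.02] w 0.0
tool x,y,z in world [[0.002, -0.001, -1.0], [-0.993, 0.118, -0.002], [0.118, 0.993, -0.001]]
shift mm [ 3.2  4.4 25.3]
turn deg [ 0.22 -0.03  0.12]
```

```bash
python3 -m handwheel '[[[0,2,4,6,0,0,0],[0,0,0,6,0,0,0],[0,0,0,5,0,0,0],[0,0,0,4,0,0,0],[0,0,0,4,0,0,0],[0,0,0,4,0,0,0],[0,0,0,4,0,0,0],[0,0,0,4,0,0,0]]]';python3 -m handwheel '[[[0,0,0,2,0,0,0],[0,0,0,2,0,0,0],[0,0,0,0,0,0,0],[0,0,0,0,0,0,0]]]'; python3 -c "
from h import *
go((.5455,-.305,.006),173);snap('top','t7.png')
b=cv2.imread('pics/t7.png')[200:270,270:390]
cv2.imwrite('pics/m7.png',cv2.resize(b,(780,455),interpolation=2))"
```

```text
t: 13.75
ee_pos: [0.5463, -0.293, 0.0055]
tcp_rot: [-0.469, 0.529, 0.469, 0.529]
wrist_force: [0.4, -0.7, -0.0]
width: 0.0004
t: 14.15
ee_pos: [0.5467, -0.2893, 0.0055]
tcp_rot: [-0.469, 0.529, 0.469, 0.529]
wrist_force: [-0.0, -0.4, 0.4]
width: 0.0001
t 14.15 pos [ 0.5467 -0.2893  0.0055] F [-0.04 -0.41  0.4 ] w 0.0
tool x,y,z in world [[-0.0, 0.0, -1.0], [-0.993, 0.119, 0.0], [0.119, 0.993, 0.0]]
shift mm [ -0.5  -0.7 -15.7]
turn deg [ 0.18  0.   -0.01]
```

View pics/m7.png

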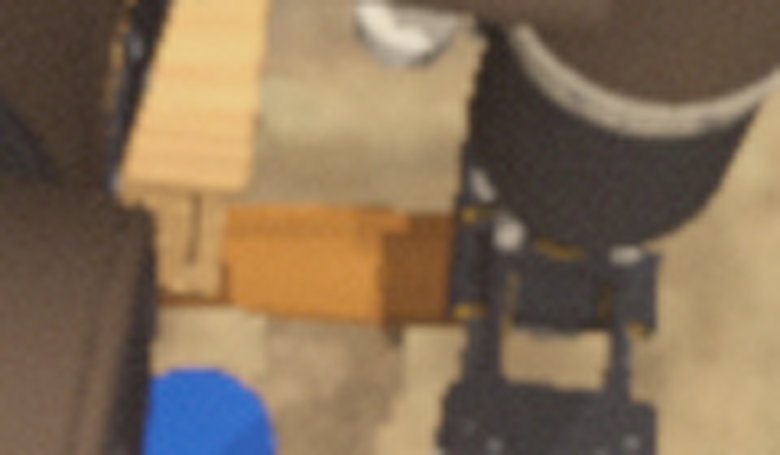

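```bash
python3 -c "
from h import *
T=lambda x,y:(270+x/6.5-.4,200+y/6.5-.4)
A=np.array([onz('top',T(*p),z)[:2] for p,z in [((228,205),.011),((450,215),.019),((228,303),.011),((455,325),.019)]]);print(A.round(4))
for i in(0,2):d=A[i]-A[i+1];print(np.degrees(np.arctan2(d[1],d[0])))
"
```

```text
[[ 0.587  -0.1684]
 [ 0.5804 -0.2558]
 [ 0.546  -0.168 ]
 [ 0.5348 -0.2562]]
85.65990501181858
82.76444802088321
```

```bash
for i in 1; do python3 -m handwheel '[[[0,0,0,2,0,0,0],[0,0,0,2,0,0,0],[0,0,0,2,0,0,0],[0,0,0,0,0,0,0]]]'; done; python3 -m handwheel '[[[0,0,0,2,0,0,0],[0,0,0,2,0,0,0],[0,0,0,0,0,0,0]]]'; python3 -m handwheel '[[[0,0,0,2,0,0,0],[0,0,0,2,0,0,0],[0,0,0,0,0,0,0]]]'
```

```text
t: 14.6
ee_pos: [0.5475, -0.2831, 0.0056]
tcp_rot: [-0.469, 0.529, 0.469, 0.529]
wrist_force: [0.4, 0.3, 0.2]
width: 0.0003
t: 14.9
ee_pos: [0.548, -0.2792, 0.0056]
tcp_rot: [-0.469, 0.529, 0.469, 0.529]
wrist_force: [0.6, 0.8, -0.2]
width: 0.0001
t: 15.2
ee_pos: [0.5484, -0.2752, 0.0056]
tcp_rot: [-0.469, 0.529, 0.469, 0.529]
wrist_force: [-0.3, -0.2, -0.5]
width: 0.0005
```

```bash
python3 -m handwheel '[[[0,0,0,2,0,0,0],[0,0,0,1,0,0,0],[0,0,0,0,0,0,0]]]'; python3 -m handwheel '[[[0,0,0,2,0,0,0],[0,0,0,1,0,0,0],[0,0,0,0,0,0,0]]]'; python3 -m handwheel '[[[0,0,0,2,0,0,0],[0,0,0,1,0,0,0],[0,0,0,0,0,0,0]]]'
```

```text
t: 15.5
ee_pos: [0.5488, -0.2723, 0.0056]
tcp_rot: [-0.469, 0.529, 0.469, 0.529]
wrist_force: [-0.8, -0.4, -0.0]
width: 0.0005
t: 15.8
ee_pos: [0.5491, -0.2693, 0.0056]
tcp_rot: [-0.469, 0.529, 0.469, 0.529]
wrist_force: [0.7, 0.3, -0.3]
width: 0.0003
t: 16.1
ee_pos: [0.5494, -0.2665, 0.0056]
tcp_rot: [-0.469, 0.529, 0.469, 0.529]
wrist_force: [-0.4, 0.3, -0.3]
width: 0.0003
```

```bash
python3 -m handwheel '[[[0,0,0,1,0,0,0],[0,0,0,1,0,0,0],[0,0,0,0,0,0,0]]]'; python3 -m handwheel '[[[0,0,0,1,0,0,0],[0,0,0,1,0,0,0],[0,0,0,0,0,0,0]]]'; python3 -m handwheel '[[[0,0,0,1,0,0,0],[0,0,0,1,0,0,0],[0,0,0,0,0,0,0]]]'
```

```text
t: 16.4
ee_pos: [0.5495, -0.265, 0.0056]
tcp_rot: [-0.469, 0.529, 0.469, 0.529]
wrist_force: [-1.0, -4.6, -1.4]
width: 0.0003
t: 16.7
ee_pos: [0.5495, -0.2635, 0.0056]
tcp_rot: [-0.469, 0.529, 0.469, 0.529]
wrist_force: [-1.1, -7.6, -1.4]
width: 0.0004
t: 17.0
ee_pos: [0.5496, -0.2616, 0.0056]
tcp_rot: [-0.469, 0.529, 0.469, 0.528]
wrist_force: [-1.7, -8.5, -0.9]
width: 0.0005
```

```bash
python3 -m handwheel '[[[0,0,0,1,0,0,0],[0,0,0,1,0,0,0],[0,0,0,0,0,0,0]]]'; python3 -m handwheel '[[[0,0,0,1,0,0,0],[0,0,0,1,0,0,0],[0,0,0,0,0,0,0]]]'
```

```text
t: 17.3
ee_pos: [0.5496, -0.2597, 0.0056]
tcp_rot: [-0.469, 0.529, 0.469, 0.528]
wrist_force: [-2.4, -8.5, 0.2]
width: 0.0006
t: 17.6
ee_pos: [0.5497, -0.2577, 0.0056]
tcp_rot: [-0.469, 0.53, 0.469, 0.528]
wrist_force: [-2.5, -9.2, 0.0]
width: 0.0005
```

The last two calls pushed too far: it was already snug at 4.6 N, and I should have stopped there. I'll back off and measure how far the chest moved compared with the first images.

```bash
python3 -m handwheel '[[[0,0,0,-3,0,0,0],[0,0,0,-20,0,0,0],[0,0,0,-40,0,0,0],[0,-30,0,-40,0,0,0],[0,-45,0,-30,0,0,0],[0,-45,0,-10,0,0,0],[0,-45,0,0,0,0,0],[0,-45,0,0,0,0,0]]]'; python3 -c "
from h import *
go((.56,-.14,.24),180);s=snap('side','s8.png');t=snap('top','t8.png')
g=lambda p:cv2.cvtColor(cv2.imread('pics/'+p),cv2.COLOR_BGR2GRAY).astype(np.float32)
def sh(a,b,x0,x1,y0,y1):
    A,B=[cv2.Laplacian(cv2.resize(g(q)[y0:y1,x0:x1],None,fx=1,fy=1),cv2.CV_32F,ksize=3) if 0 else g(q)[y0:y1,x0:x1].copy() for q in(a,b)]
    w=cv2.createHanningWindow(A.shape[::-1],cv2.CV_32F); return cv2.phaseCorrelate(A,B,w)
print('side jar',sh('s0.png','s8.png',295,345,105,170));print('side chest',sh('s0.png','s8.png',235,365,150,265));print('side ref blue',sh('s0.png','s8.png',195,240,205,295));print('side ref red',sh('s0.png','s8.png',380,440,235,290))
print('top chest',sh('t0.png','t8.png',195,325,130,245),'jar',sh('t0.png','t8.png',210,250,115,170),'ref',sh('t0.png','t8.png',240,320,255,300))
a=cv2.imread('pics/s8.png')[140:330,190:380];b=cv2.imread('pics/t8.png')[110:300,190:380]
cv2.imwrite('pics/m8.png',np.hstack([cv2.resize(a,(400,400),interpolation=2),cv2.resize(b,(400,400),interpolation=2)]))
"
```

```text
t: 18.4
ee_pos: [0.5336, -0.3965, 0.2139]
tcp_rot: [-0.469, 0.529, 0.469, 0.529]
wrist_force: [0.9, 0.2, -0.0]
width: 0.0006
t 18.4 pos [ 0.5336 -0.3965  0.2139] F [ 0.87  0.17 -0.01] w 0.001
tool x,y,z in world [[0.0, 0.001, -1.0], [-0.993, 0.12, -0.0], [0.12, 0.993, 0.001]]
shift mm [-26.    4.5 257.9]
turn deg [-6.88  0.03  0.02]
side jar ((0.4101920748738408, -0.7868504484588854), 0.412251140276591)
side chest ((2.4491401555634127, -8.196021943556559), 0.07339368879059215)
side ref blue ((0.6125837427977388, 0.20243391471560557), 0.8638057084731113)
side ref red ((-0.09863648065741515, 0.051911148994438605), 0.9186179600821601)
top chest ((-0.44107761197854245, 0.0022605903542114447), 0.41850983725653756) jar ((-1.1122649367146096, -0.7479598643517491), 0.8032374860843022) ref ((-22.872279746305324, 3.3110693559463193), 0.1752103935347663)
```

View pics/m8.png

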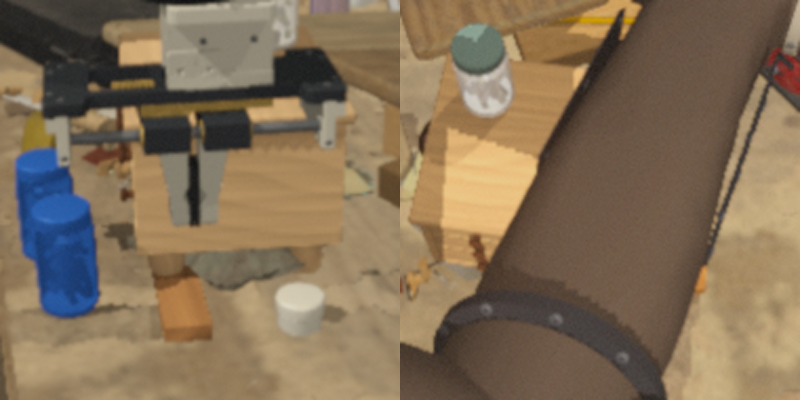

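Side half: the wedge sits centred under the foot. The jar and chest have shifted only about 2–3 mm, and the jar is standing. Next I'll go above corner_top for the press.

```bash
python3 -m handwheel '[[[0,-36,0,0,-6.9,0,0],[0,0,-5,38,0,0,0],[0,0,-5,38,0,0,0],[0,0,-5,38,0,0,0],[0,0,-5,38,0,0,0],[0,0,-5,38,0,0,0],[0,0,-5,38,0,0,0],[0,0,-4,38,0,0,0]]]'; python3 -m handwheel '[[[0,0,0,0,0,0,0],[0,0,0,0,0,0,0]]]';python3 -c "
from h import *
go((.569,-.13,.192),180)"
```

```text
t: 19.3
ee_pos: [0.5676, -0.1283, 0.2481]
tcp_rot: [-0.5, 0.499, 0.5, 0.5]
wrist_force: [0.5, -0.1, -0.7]
width: 0.0002
t: 19.5
ee_pos: [0.5677, -0.129, 0.2481]
tcp_rot: [-0.501, 0.499, 0.501, 0.499]
wrist_force: [0.3, -0.1, 0.0]
width: 0.0002
t 19.5 pos [ 0.5677 -0.129   0.2481] F [ 0.27 -0.11  0.01] w 0.0
tool x,y,z in world [[0.0, 0.0, -1.0], [-1.0, -0.004, -0.0], [-0.004, 1.0, 0.0]]
shift mm [56.1 -1.3 -1. ]
turn deg [0.21 0.02 0.01]
```

```bash
python3 -m handwheel '[[[0,25,0,0,0,0,0],[0,20,0,0,0,0,0],[0,7,0,0,0,0,0],[0,2,0,0,0,0,0],[0,0,0,0,0,0,0]]]'; python3 -m handwheel '[[[0,1,0,0,0,0,0],[0,0,0,0,0,0,0]]]'
```

```text
t: 20.0
ee_pos: [0.5678, -0.1309, 0.1946]
tcp_rot: [0.5, -0.5, -0.5, -0.5]
wrist_force: [-0.2, 0.4, 1.2]
width: 0.0003
t: 20.2
ee_pos: [0.568, -0.1304, 0.1939]
tcp_rot: [0.501, -0.499, -0.5, -0.5]
wrist_force: [-0.1, -0.1, 0.7]
width: 0.0007
```

```bash
python3 -m handwheel '[[[0,2,0,0,0,0,0],[0,0,0,0,0,0,0]]]'
```

```text
t: 20.4
ee_pos: [0.5675, -0.1302, 0.1912]
tcp_rot: [0.5, -0.5, -0.5, -0.5]
wrist_force: [-0.1, -0.3, -0.2]
width: 0.0004
```

```bash
python3 -m handwheel '[[[0,1,0,0,0,0,0],[0,0,0,0,0,0,0]]]'
```

```text
t: 20.6
ee_pos: [0.5675, -0.1302, 0.1901]
tcp_rot: [-0.5, 0.5, 0.5, 0.5]
wrist_force: [-0.6, -0.7, -0.5]
width: 0.0004
```

```bash
python3 -m handwheel '[[[0,1,0,0,0,0,0],[0,0,0,0,0,0,0],[0,0,0,0,0,0,0]]]'
```

```text
t: 20.9
ee_pos: [0.5677, -0.1303, 0.1894]
tcp_rot: [0.5, -0.5, -0.5, -0.5]
wrist_force: [-1.2, -0.3, 3.3]
width: 0.0002
```

```bash
python3 -m handwheel '[[[0,0.6,0,0,0,0,0],[0,0,0,0,0,0,0],[0,0,0,0,0,0,0]]]'
```

```text
t: 21.2
ee_pos: [0.5677, -0.1304, 0.1894]
tcp_rot: [0.501, -0.499, -0.5, -0.5]
wrist_force: [-2.8, 0.0, 7.1]
width: 0.0005
```

```bash
python3 -m handwheel '[[[0,0.6,0,0,0,0,0],[0,0,0,0,0,0,0],[0,0,0,0,0,0,0],[0,0,0,0,0,0,0],[0,0,0,0,0,0,0]]]'
```

```text
t: 21.7
ee_pos: [0.5677, -0.1304, 0.1893]
tcp_rot: [0.501, -0.499, -0.5, -0.5]
wrist_force: [-4.5, 2.1, 11.1]
width: 0.0002
```

The corner holds at 11 N, dipping no more than 0.1 mm. Now hold briefly, release, and check.

```bash
python3 -m handwheel '[[[0,0,0,0,0,0,0],[0,0,0,0,0,0,0],[0,0,0,0,0,0,0],[0,0,0,0,0,0,0],[0,0,0,0,0,0,0]]]';python3 -m handwheel '[[[0,-2,0,0,0,0,0],[0,-15,0,0,0,0,0],[0,-40,0,0,0,0,0],[0,-40,0,0,0,0,0],[0,-40,-10,-45,0,0,0],[0,0,0,-45,0,0,0],[0,0,0,-45,0,0,0],[0,0,0,-45,0,0,0]]]';python3 -m handwheel '[[[0,0,0,-45,0,0,0],[0,0,0,-45,0,0,0],[0,0,0,-45,0,0,0],[0,0,45,0,0,0,0],[0,0,45,0,0,0,0],[0,0,0,0,0,0,0],[0,0,0,0,0,0,0]]]'; python3 -c "
from h import *
go((.56,-.14,.24));s=snap('side','s9.png');t=snap('top','t9.png')
a=cv2.imread('pics/s9.png')[100:330,190:420];b=cv2.imread('pics/t9.png')[110:300,190:380]
cv2.imwrite('pics/m9.png',np.hstack([cv2.resize(a,(400,400),interpolation=2),cv2.resize(b,(400,400),interpolation=2)]))"
```

```text
t: 22.2
ee_pos: [0.5677, -0.1304, 0.1894]
tcp_rot: [0.501, -0.499, -0.5, -0.5]
wrist_force: [-4.4, 1.7, 10.6]
width: 0.0002
t: 23.0
ee_pos: [0.576, -0.3035, 0.3177]
tcp_rot: [0.501, -0.499, -0.5, -0.5]
wrist_force: [0.5, -0.5, -0.6]
width: 0.0003
t: 23.7
ee_pos: [0.4853, -0.4377, 0.318]
tcp_rot: [0.5, -0.5, -0.5, -0.5]
wrist_force: [-0.2, -0.0, -0.1]
width: 0.0005
t 23.7 pos [ 0.4853 -0.4377  0.318 ] F [-0.25 -0.05 -0.09] w 0.0
tool x,y,z in world [[0.001, -0.0, -1.0], [-1.0, 0.0, -0.001], [0.0, 1.0, -0.0]]
shift mm [ 78.  -74.6 297.7]
```

```bash
python3 -c "
from h import *
g=lambda p:cv2.cvtColor(cv2.imread('pics/'+p),cv2.COLOR_BGR2GRAY).astype(np.float32)
def sh(a,b,x0,x1,y0,y1):
    A,B=[g(q)[y0:y1,x0:x1].copy() for q in(a,b)]
    (d,e),q=cv2.phaseCorrelate(A,B,cv2.createHanningWindow(A.shape[::-1],cv2.CV_32F));return round(d,2),round(e,2),round(q,2)
print('wedge s8-s9',sh('s8.png','s9.png',255,300,262,310))
print('chest lower s0-s9',sh('s0.png','s9.png',240,365,200,275),'blue',sh('s0.png','s9.png',195,240,205,295),'pot',sh('s0.png','s9.png',315,350,268,305))
print('jar top t0-t9',sh('t0.png','t9.png',210,250,115,170),'tape',sh('t0.png','t9.png',150,195,250,290))
"
```

```text
wedge s8-s9 (0.5, 0.03, 0.93)
chest lower s0-s9 (-0.73, -0.19, 0.77) blue (0.56, -0.02, 0.9) pot (0.1, -0.03, 0.95)
jar top t0-t9 (-0.88, -0.61, 0.78) tape (0.61, 0.02, 0.8)
```

```bash
python3 -c "
from rig import r
print(r.hand_in())"
```

```text
the job is handed in; nothing more can be done
None
```

The wedge is under the chest's front right foot, and I've handed the job in; it reports no verdict. I slid it along the bench with closed fingertips, with two sideways nudges to steer it. I then pressed on the top above that foot with about 11 N for roughly half a second, and let go at about t = 22 s.

**Press:** the corner dipped no more than 0.1 mm as the force rose from 3 to 11 N. That press also carried up to 4.5 N of sideways force.

**Overpush:** the wedge was already snug at about 4.6 N, but I pushed on to about 9 N and roughly 7 mm further. The pictures suggest the chest shifted about 2 mm, so the rest probably raised the corner by up to about 0.5 mm. I did not measure whether the chest is level; I only tested that it doesn't dip.

**Last checks:** comparing pictures, the wedge stayed put during the press and the pot had not moved. The jar matched its first picture apart from about 2 mm, in line with the chest. The blue jars and tape measure showed shifts of about 0.6 pixel; I take that as image noise, since I felt no contact with them. My 12-picture limit was used up, so I checked the final state from these comparisons only.

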